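# Jack up the end of the stringing machine and hold it there

## Task

Set the lever jack flat on the bench, handle up, with its round saddle centred under the stringing machine's lift pad, which is below the bolt at the end of the lug, and give a trial pump: press the handle until the machine's front feet leave the bench, then let the handle right up so that they stand again. Then pump the handle down once more, practically to its stop, and finish while still holding it down there, the machine's end carried by the jack alone, so that a helper can shim the feet. Keep the arm off the machine itself, do not tip the jack over and leave the other things on the bench where they are.

Things in the scene. Friction and masses are not known exactly. Their poses are not given: they have to be found in the camera images.
- jack: Lever jack, loose, 0.9 kg. Origin on its underside below the lever's pivot; x points from handle to saddle, z up. Aluminium base 80 mm wide, 6 mm thick, from 106 mm behind to 99 mm ahead of the origin. Over the origin two dark steel cheek plates, 38 mm over their outer faces (y), 46 mm long (x), 62 mm high: grip it there from above, closing along y. The lever's pivot between them is 48 mm high.
- saddle_top (a point): Centre of the top face of the jack's saddle, a 44 mm disc with a black rubber face that stays level. It lies 68 mm ahead of the jack's origin, 55 mm above the bench with the handle up, 84 mm with the handle at its stop.
- grip_top (a point): Middle of the top face of the handle's black rubber sleeve (110 mm long, 30 wide, 24 thick): press down here. With the handle up it is 159 mm behind the jack's origin and 139 mm above the bench, and the handle rises to the rear at 26 degrees; at the stop it is 182 mm behind, 66 mm above the bench, the handle nearly level.
- handle (a joint): Jack handle in rad: 0 fully up, 0.42 down at its stop. Sprung up, no catch: let go, it rises to 0 and the saddle sinks. Pressing takes 2 to 5 N with the saddle free, 7 to 15 N with the machine on it. The saddle meets the lift pad at about 0.12 rad, then lifts it 0.7 mm per 0.01 rad, 20 mm at the stop.
- machine: Table-top stringing machine: yellow channel base, racket clamped on top, drop-weight arm; about 7 kg. It cannot be shifted but rocks up about its two rear feet. Origin on the bench midway between the rear feet; x points along the machine away from the lug end, z up. The front feet are at x = -0.42, 220 mm apart, under a black cross bar 270 mm long whose outer face is at x = -0.44.
- lift_pad (a point): Lift point: centre of the lower face of the round pad (28 mm wide, 21 mm tall) under the steel lug on the machine's end, at machine x = -0.50, 64 mm above the bench at rest: the saddle passes below it with 9 mm to spare, handle up. Seen from above: hexagonal bolt head at the lug's rounded end. Lug 52 mm wide, ends 26 mm beyond the pad, top 91 mm, bolt 99 mm high. Axes as the machine's.
- pliers: Steel locking pliers lying flat, 200 mm long, 15 mm high: not to be moved.
- reel: Small reel of string lying flat, 90 mm diameter, 25 mm high: not to be moved.
- star_knob: Spare black star knob, 60 mm across, 50 mm high: not to be moved.
- shims: Small stack of flat plastic shims, 75 x 40 x 12 mm: not to be moved.
- string_clamp: Aluminium string clamp, 85 x 45 x 26 mm: not to be moved.
- awl: Awl with a wooden handle, 150 mm long, 26 mm thick: not to be moved.
- tape: Roll of tape lying flat, 80 mm diameter, 22 mm high: not to be moved.

How it is judged:
By the outcome, as a careful person would: the job done as asked, in the order asked, and still so for the second after the job is handed in, while the arm keeps its last pose, push and grip.
It also fails if it takes over 61 s, if anything falls off the work surface, if the arm or the gripper's body presses on something with over 40 N, if the wrist force passes 120 N, or if a joint passes its speed limit or range.

## Robot

A 6-joint arm with a two-finger parallel gripper is mounted at the origin on the work surface. World frame = base frame: x ahead of the robot, y to its left, z up, the work surface at z = 0. Lengths are in mm, angles in rad, forces in N, time in s.
With the tool pointing down it reaches from about 425 to 1125 mm from the base axis. Payload 14.9 kg.
Tool frame: the origin (TCP) lies at the very end of the fingers, on their centre line; the grasp point (between the pads) lies env.hold_point_z behind it (env.hold_point_z is the distance from the TCP to the grasp point, in mm); y points along the fingers, z is the direction in which the jaws open and shut, and the axes are right-handed (so a half turn about y gives the same grasp; the last joint's range is limited). The gripper opens to 91 mm and grips with 3 to 60 N. Pads are 32 mm wide; open, the fingers measure 118 mm over their backs; the gripper's body (76 mm by 178 mm) begins 60 mm behind the grasp point.
Start: joints at [1.192, 0.379, 1.734, -0, 1.028, -0.033], TCP at [237.272, 658.574, 213.932] pointing down, gripper open.
Joint ranges: [-2.77, 2.77], [-0.74, 2.19], [0, 2.66], [-1.06, 4.2], [0.31, 2.87], [-3.08, 3.08]. Speed limits (rad/s): [1.89, 1.89, 2.39, 3.14, 3.14, 3.14].

## Interface

Orientations are given as a unit quaternion [x, y, z, w].
In Python, from station import env, cams gives the robot as it stands.
- The arm moves only by the tool step_arm, never from a script. Its argument "deltas" is a list of rows, each a list of 7 numbers: the shift along the tool's x, y, z in mm, then the turn, a rotation vector about the tool's x, y, z in degrees, then the opening, from 0 (shut) to 1 (fully open). A call has 1 to 8 rows; each row is the pose to reach, as a shift and turn from the pose commanded when the call began, along the tool's axes at that moment; what a row does not reach only later rows make up. A row lasts 1/10 s, in which the tool goes at most 50 mm and 8.59 degrees, less where a joint would pass 70% of its speed; a pose out of reach is approached as far as the arm can. A call with a gripper value outside its range is refused whole. The fingers move at their own pace and stop on an object; "grip_force" is the grip in N (left out, the last holds). Time passes only in rows, so rows that repeat a pose let the fingers close. It gives the time, the measured TCP pose, the force and the opening at its end, in the units of the state.
- env.read_state(): the state, without advancing time (a new reading comes with each control period).
- cams.snapshot(name): name is "scene" or "top" or "wrist"; returns (picture, depth): 384x512x3 uint8, red, green, blue; 384x512 float32, mm along the optical axis (not along the pixel's ray), 0 where there is no reading.
- cams.camera_params(name): a dict with "fx", "fy", "cx", "cy" (pixels), "R" (3x3) and "t" (3): a world point X has camera coordinates R X + t. Camera axes: x right, y down, z forward; pixel columns grow to the right and rows downward; lengths in mm; the calibration is good to about 2 mm. A picture is of the moment at which its call begins: read the wrist's pose just before it. camera_params takes no time and is no camera call; for the wrist camera it gives the pose at the moment of the call.
- env.finish_job(): hands the job in, once; it reports no verdict.
The state is a dict: "time": time; "qpos": joint angles; "dq": joint speeds; "tau": joint torques, N m; "tool_pos": TCP position; "orientation": TCP orientation; "force": force on the tool from outside, world axes, zero at the start; "wrist_torque": the same for the moment, N m; "gripper_width": finger opening in mm.
Only numpy, scipy, OpenCV 4.12 (cv2) and the standard library are available. Lean on these libraries where they do the work, as an engineer would, in place of code of your own. Each camera call takes 0.05 s, during which the arm holds its last target. There are 200 camera calls.

## Working session

There is one attempt and no reset: what is moved stays moved. The work goes in short steps, Python scripts to look and compute and a tool call to move; the robot and the scene stay as the last step left them, time stands still between calls to the robot, and variables do not carry over. Pictures are saved under pics/ and viewed, about 8 in all and at most 12, crops included, and the job is handed in when it is done.

Besides the shell and the picture viewer there is one more tool, called after "Call:" as a command line: name --pt "numbers of a row" for each row, then --argument value for the rest. step_arm: Moves the arm, as the interface text tells. Its arguments: {"type":"object","properties":{"deltas":{"type":"array"},"grip_force":{"type":"number"}},"required":["deltas"]}

```bash
ls; mkdir -p pics; cat > h.py <<'E'
import numpy as np, cv2
from station import env, cams
from scipy.spatial.transform import Rotation as R
def snap(n, f):
    p=cams.camera_params(n); im,d=cams.snapshot(n)
    cv2.imwrite('pics/%s.png'%f, im[:,:,::-1]); np.savez('pics/%s.npz'%f,im=im,d=d,**{k:np.array(v) for k,v in p.items()})
def world(f):
    z=np.load('pics/%s.npz'%f); d=z['d']; v,u=np.mgrid[:d.shape[0],:d.shape[1]]
    c=np.stack([(u-z['cx'])/z['fx']*d,(v-z['cy'])/z['fy']*d,d],-1)
    W=(c-z['t'])@z['R']; W[d==0]=np.nan; return z['im'],W
E
python3 - <<'E'
from h import *
snap('top','top0'); snap('scene','scene0')
a=cv2.imread('pics/top0.png');cv2.imwrite('pics/top0b.png',cv2.resize(a,(800,600)))
s=env.read_state();print(s,env.hold_point_z)
print(R.from_quat(s['orientation']).as_matrix().round(3))
E
```

```text
pics
{'time': 0.1, 'qpos': array([ 1.19167504e+00,  3.79373544e-01,  1.73473473e+00, -1.14402298e-05,
        1.02849859e+00, -3.33127311e-02]), 'dq': array([-6.19242550e-05, -2.56491628e-03, -1.13032196e-03,  1.12726870e-03,
       -5.18381366e-04, -1.48910695e-04]), 'tau': array([ 3.63825020e-03, -7.65027523e+01, -4.35293770e+01,  6.53283158e-02,
        3.98703245e-02, -2.93572884e-05]), 'tool_pos': array([237.15104893, 658.21545851, 213.3355489 ]), 'orientation': array([ 0.69691525, -0.12172147,  0.1215814 , -0.69621188]), 'force': array([-0.69095949, -0.16915957, -0.57653382]), 'wrist_torque': array([0.02788668, 0.00105021, 0.02788202]), 'gripper_width': 90.94686755019728} 18.8
[[ 0.941 -0.     0.339]
 [-0.339 -0.001  0.941]
 [-0.    -1.    -0.001]]
```

View pics/top0b.png

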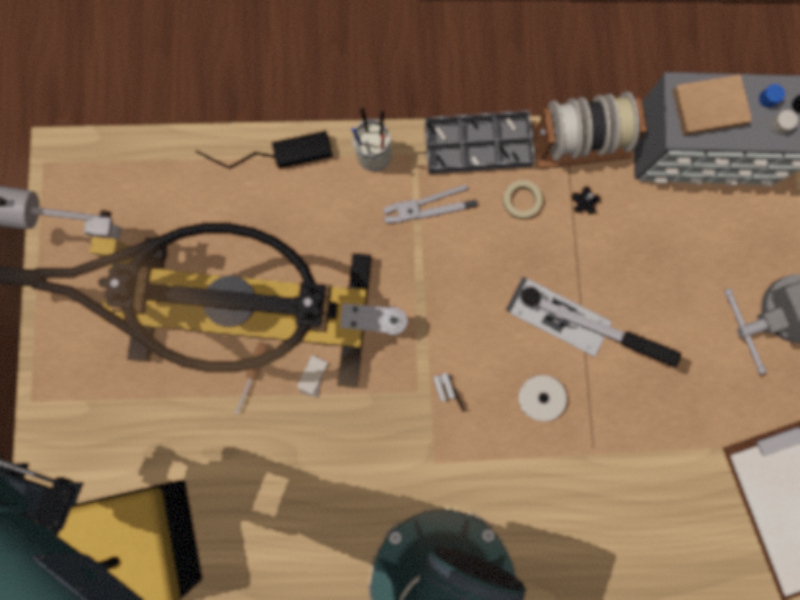

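View pics/scene0.png

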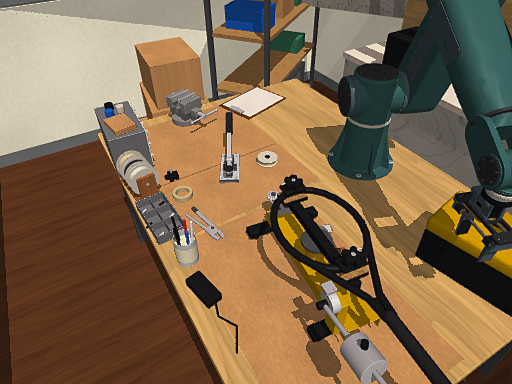

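The top view shows the jack with its saddle at about (530,297) and sleeve at (650,347), in the 800x600 picture. The bolt on the lug is at (393,320). The pliers lie at (430,205), the string clamp at (445,387), and the reel at (543,398).

```bash
python3 - <<'E'
from h import *
im,W=world('top0')
def at(u,v,r=1):
    u=int(u/1.5625);v=int(v/1.5625);return np.nanmedian(W[v-r:v+r+1,u-r:u+r+1].reshape(-1,3),0).round(1)
for n,u,v in [('saddle',530,297),('bolt',393,320),('cheek',557,322),('sleeve',650,347),('sleeve end',678,358),('sleeve start',624,338),('bar top',361,258),('bar bottom',349,382),('clamp',445,387),('plier tip',475,205),('plier end',387,220),('tape',523,186),('reel',530,405),('star',586,200),('bench',480,300),('yellow',255,335), ('jackcorner',523,281),('jc2',511,310),('jc3',598,353),('jc4',610,327)]:
    print(n,at(u,v))
# bolt: z 90-104 near
b=at(393,320)
m=(np.hypot(W[...,0]-b[0],W[...,1]-b[1])<60)
for lo,hi in [(80,95),(95,106)]:
    q=W[m&(W[...,2]>lo)&(W[...,2]<hi)];print(lo,len(q),q.mean(0).round(1),q.min(0).round(1),q.max(0).round(1))
s=at(530,297)
q=W[(np.hypot(W[...,0]-s[0],W[...,1]-s[1])<32)&(W[...,2]>48)&(W[...,2]<62)];print('sad',len(q),q.mean(0),q.min(0),q.max(0))
s=at(650,347)
m=(np.hypot(W[...,0]-s[0],W[...,1]-s[1])<75)&(W[...,2]>90)
q=W[m];q0=im[m];print('grip',len(q),q.mean(0),np.ptp(q,0))
# base plate
s=at(557,322)
m=(np.hypot(W[...,0]-s[0],W[...,1]-s[1])<115)&(W[...,2]>3)&(W[...,2]<12)&(im.min(-1)>100)
pts=(W[m][:,:2]).astype(np.float32);print('plate',len(pts),cv2.minAreaRect(pts))
# bar: black at z
m=(W[...,2]>20)&(im.max(-1)<60)
bb=W[240:384//1][:0]
v,u=np.where(m); sel=(u>212)&(u<240)&(v>160)&(v<250)
P=W[v[sel],u[sel]];print('bar',len(P),cv2.minAreaRect(P[:,:2].astype(np.float32)),np.median(P[:,2]))
E
```

```text
saddle [ 550.3 -189.8   54.1]
bolt [508.3  82.5 101.4]
cheek [ 499.3 -241.3   52.9]
sleeve [ 441.1 -390.1  141.8]
sleeve end [ 419.5 -430.4  162.1]
sleeve start [ 461.1 -350.5  118.4]
bar top [639.7 145.1  41.1]
bar bottom [392.9 172.5  40.6]
clamp [379.2 -16.4   6. ]
plier tip [751.7 -91.9  10.1]
plier end [727.1  94.2   9.5]
tape [ 788.8 -190.5   18.7]
reel [ 338.3 -184.9   25.7]
star [ 752.1 -319.4   27.6]
bench [553.1 -95.3   1. ]
yellow [486.  348.2  85.2]
jackcorner [ 592.3 -183.4    9.2]
jc2 [ 531.3 -158.1    7.8]
jc3 [ 441.2 -330.5    3.5]
jc4 [ 491.8 -355.     8.1]
80 350 [508.1 101.9  91.2] [482.   58.8  83.8] [535.  140.2  95. ]
95 64 [508.   93.5  97.9] [481.6  58.9  95. ] [531.  136.5 104.2]
sad 155 [ 550.11442921 -188.76907822   55.18377569] [ 531.36666818 -218.36591603   48.03041526] [ 572.42063459 -167.20630879   61.99168376]
grip 504 [ 442.35418676 -383.13073652  135.30851054] [ 74.83389034 117.0561766   73.38996632]
plate 1324 ((498.0713195800781, -241.72021484375), (225.69131469726562, 221.8043212890625), 52.12657928466797)
bar 366 ((536.4767456054688, 162.06698608398438), (44.833221435546875, 221.4765625), 83.03622436523438) 40.19925902719642
```

```bash
cat >> h.py <<'E'
def to(p, ang=None):
    "tool-frame shift and turn (deg about y) to world TCP p; ang = world angle of tool z"
    s=env.read_state(); M=R.from_quat(s['orientation']).as_matrix()
    d=M.T@(np.array(p)-s['tool_pos']); a=np.degrees(np.arctan2(M[1,2],M[0,2]))
    rv=np.zeros(3)
    if ang is not None:
        c,s_=np.cos(np.radians(ang)),np.sin(np.radians(ang))
        T=np.array([[s_,0,c],[-c,0,s_],[0,-1,0]]); rv=np.degrees(R.from_matrix(M.T@T).as_rotvec())
    print('delta',d.round(1),rv.round(2),'z-angle now',a.round(2))
E
python3 - <<'E'
from h import *
im,W=world('top0'); im2,W2=world('scene0')
for w in (W,W2):
    for a,b in [(50,100),(100,150),(150,200),(200,300),(300,400),(400,500),(500,600),(600,800)]:
        m=(w[...,0]>350)&(w[...,0]<680)&(w[...,1]>a)&(w[...,1]<b); print(a,b,np.nanmax(w[m][:,2],initial=0).round(),end='; ')
    print()
# other things near the target
for lo,hi in[((430,-320),(0,0))]:pass
m=(W[...,2]>12)&(W[...,2]<60)&(W[...,0]>300)&(W[...,0]<700)&(W[...,1]<60)&(W[...,1]>-130)
print(np.unique((W[m][:,:2]//20*20).astype(int),axis=0).tolist())
to([450,300,420],30)
E
```

```text
50 100 104.0; 100 150 99.0; 150 200 270.0; 200 300 273.0; 300 400 232.0; 400 500 233.0; 500 600 269.0; 600 800 252.0; 
50 100 101.0; 100 150 94.0; 150 200 263.0; 200 300 267.0; 300 400 230.0; 400 500 231.0; 500 600 269.0; 600 800 249.0; 
[[320, -60], [340, -60], [340, -40], [340, -20], [360, -60], [360, -40], [360, -20], [360, 0], [380, -40], [380, -20], [380, 0], [400, -40], [400, -20], [440, -20], [660, -20]]
delta [ 321.7 -206.4 -265.1] [6.000e-02 4.019e+01 2.000e-02] z-angle now 70.19
```

Call:
step_arm --pt "0 -50 0 0 0 0 1" --pt "0 -100 0 0 0 0 1" --pt "0 -150 0 0 0 0 1" --pt "0 -200 0 0 0 0 1" --pt "30 -210 -20 0 6 0 1" --pt "65 -210 -55 0 13 0 1" --pt "100 -210 -85 0 20 0 1" --pt "130 -210 -115 0 25 0 1"

```text
time: 0.9
tool_pos: [321.2, 504.5, 423.7]
orientation: [0.653, -0.271, 0.271, -0.653]
force: [0.3, -0.1, 0.1]
gripper_width: 91.5
```

```bash
python3 - <<'E'
from h import *
print(env.read_state()['tool_pos'])
to([500,0,420],-10)
E
```

```text
[321.184065   504.4988058  423.67190597]
delta [ 483.5    3.8 -229.6] [1.000e-02 5.491e+01 2.000e-02] z-angle now 44.91
```

Call:
step_arm --pt "44 0 -20 0 6 0 1" --pt "88 0 -41 0 12 0 1" --pt "132 0 -62 0 18 0 1" --pt "176 0 -83 0 24 0 1" --pt "220 0 -104 0 30 0 1" --pt "264 0 -125 0 36 0 1" --pt "308 0 -146 0 42 0 1" --pt "352 0 -167 0 48 0 1"

```text
time: 1.7
tool_pos: [452.6, 137.8, 423.9]
orientation: [0.486, -0.513, 0.513, -0.487]
force: [0.8, 0.6, -1.3]
gripper_width: 91.2
```

```bash
python3 - <<'E'
from h import *
print(env.read_state()['tool_pos'])
to([510,-235,300],-28.6)
E
```

```text
[452.63196467 137.80143437 423.89669616]
delta [369.2 123.9  77.1] [-1.000e-02  2.555e+01 -1.000e-02] z-angle now -3.05
```

Call:
step_arm --pt "48 0 10 0 4 0 1" --pt "96 0 20 0 7 0 1" --pt "144 0 30 0 10 0 1" --pt "190 20 40 0 14 0 1" --pt "234 40 50 0 18 0 1" --pt "278 60 60 0 21 0 1" --pt "320 80 68 0 24 0 1" --pt "360 105 76 0 25.5 0 1"

```text
time: 2.5
tool_pos: [510.9, -225.7, 318.5]
orientation: [0.362, -0.607, 0.608, -0.362]
force: [0.9, -0.4, 0.8]
gripper_width: 91.1
```

Call:
step_arm --pt "0 0 0 0 0 0 1" --pt "0 0 0 0 0 0 1"

```text
time: 2.7
tool_pos: [510.4, -223.8, 318.2]
orientation: [-0.362, 0.608, -0.607, 0.362]
force: [1.1, -0.3, -0.2]
gripper_width: 91.0
```

```bash
python3 - <<'E'
from h import *
print(env.read_state()['tool_pos'])
snap('wrist','w1');snap('top','top1')
im,W=world('w1')
u=np.vstack([im[:,:,::-1]]);cv2.imwrite('pics/w1.png',u)
to([517.6,-249.3,28],-28.6)
E
```

```text
[ 510.40286543 -223.81464708  318.15212435]
delta [ 20.1 291.6  18.1] [-0.03  0.33 -0.01] z-angle now -28.27
```

View pics/w1.png

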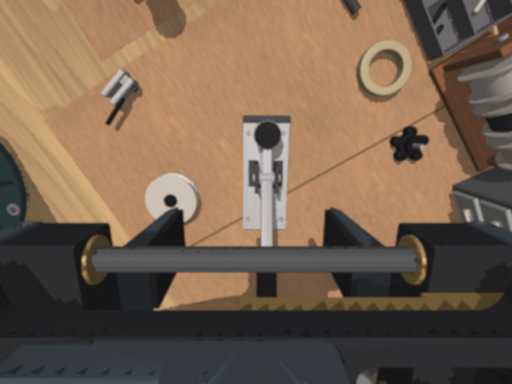

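The wrist view shows the jack almost upright in the image. The saddle is at (267,134), the cheeks at about (266,178), and the plate spans (243..291, 116..229). I'll fit these for a precise pose.

```bash
python3 - <<'E'
from h import *
im,W=world('w1')
v,u=np.mgrid[:384,:512]; roi=(u>235)&(u<298)&(v>108)&(v<236)
m=roi&(W[...,2]>40)&(im.max(-1)<60)&(np.hypot(u-267,v-134)<18)
q=W[m];print('saddle',len(q),q.mean(0).round(1),cv2.minEnclosingCircle(q[:,:2].astype(np.float32)))
m=roi&(W[...,2]>3)&(W[...,2]<11);q=W[m]
print('plate',len(q),cv2.minAreaRect(q[:,:2].astype(np.float32)),np.median(q[:,2]),np.nanmedian(W[150:200,300:330,2]))
m=roi&(W[...,2]>30)&(v>155)&(v<200)
q=W[m];ax=np.array([np.cos(np.radians(61.5)),np.sin(np.radians(61.5))])
print('cheek',len(q),cv2.minAreaRect(q[:,:2].astype(np.float32)),q[:,2].max())
im,W=world('top1'); b=[508,82]
m=(np.hypot(W[...,0]-b[0],W[...,1]-b[1])<45)&(W[...,2]>80); q=W[m][:,:2].astype(np.float32)
print('lug',cv2.minAreaRect(q),q.min(0),q.max(0))
E
```

```text
saddle 487 [ 552.4 -188.5   55.1] ((551.6651000976562, -188.51173400878906), 19.316967010498047)
plate 3127 ((518.9553833007812, -251.53831481933594), (212.81854248046875, 98.05333709716797), 58.145591735839844) 6.014251115425559 0.5561323209564051
cheek 828 ((520.9038696289062, -245.94100952148438), (64.5916748046875, 43.22052001953125), 61.551795959472656) 73.08845814401775
lug ((506.682373046875, 91.9862289428711), (66.32303619384766, 48.89545440673828), 88.99217224121094) [481.9717   58.73517] [531.5213   125.085686]
```

```bash
python3 - <<'E'
from h import *
to([519.6,-248.3,29],-28.5)
E
```

```text
delta [ 18.3 290.6  19.4] [-0.03  0.23 -0.01] z-angle now -28.27
```

Call:
step_arm --pt "10 30 10 0 0.2 0 1" --pt "18 70 19 0 0.2 0 1" --pt "18 115 19 0 0.2 0 1" --pt "18 160 19 0 0.2 0 1" --pt "18 195 19 0 0.2 0 1" --pt "18 220 19 0 0.2 0 1" --pt "18 235 19 0 0.2 0 1" --pt "18 235 19 0 0.2 0 1"

```text
time: 3.6
tool_pos: [518.8, -247.4, 83.2]
orientation: [-0.362, 0.608, -0.607, 0.362]
force: [-0.1, 0.4, -0.2]
gripper_width: 91.6
```

```bash
python3 - <<'E'
from h import *
to([519.6,-248.3,29],-28.5)
E
```

```text
delta [ 0.4 54.2  1.2] [ 0.09  0.06 -0.  ] z-angle now -28.44
```

Call:
step_arm --pt "0 25 1 0 0 0 1" --pt "0 45 1 0 0 0 1" --pt "0 54 1 0 0 0 1" --pt "0 54 1 0 0 0 1" --pt "0 54 1 0 0 0 0.4" --pt "0 54 1 0 0 0 0.3" --pt "0 54 1 0 0 0 0.3" --pt "0 54 1 0 0 0 0.3" --grip_force 40

```text
time: 4.4
tool_pos: [520.2, -249.1, 30.5]
orientation: [0.361, -0.607, 0.608, -0.362]
force: [0.6, 0.2, -0.0]
gripper_width: 62.4
```

Call:
step_arm --pt "0 0 0 0 0 0 0.3" --pt "0 0 0 0 0 0 0.3" --pt "0 0 0 0 0 0 0.3" --pt "0 0 0 0 0 0 0.3"

```text
time: 4.8
tool_pos: [519.8, -248.8, 29.9]
orientation: [-0.362, 0.608, -0.608, 0.361]
force: [-0.8, 0.3, 1.9]
gripper_width: 37.6
```

Call:
step_arm --pt "0 -3 0 0 0 0 0.3" --pt "0 -6 0 0 0 0 0.3" --pt "0 -6 0 0 0 0 0.3"

```text
time: 5.1
tool_pos: [519.8, -248.8, 36.0]
orientation: [-0.361, 0.608, -0.608, 0.361]
force: [0.2, -0.3, -8.1]
gripper_width: 37.7
```

```bash
python3 - <<'E'
from h import *
print(env.read_state()['tool_pos'],env.read_state()['force'])
to([492,-45,36],-6.4)
E
```

```text
[ 519.81011309 -248.79914848   36.03453366] [ 0.18219002 -0.27810452 -8.09243576]
delta [-1.658e+02  1.000e-01 -1.217e+02] [ 1.000e-02 -2.211e+01 -0.000e+00] z-angle now -28.51
```

Call:
step_arm --pt "-8 0 -6 0 -1 0 0.3" --pt "-22 0 -16 0 -3 0 0.3" --pt "-40 0 -29 0 -5 0 0.3" --pt "-62 0 -45 0 -8 0 0.3" --pt "-84 0 -62 0 -11 0 0.3" --pt "-106 0 -78 0 -14 0 0.3" --pt "-126 0 -92 0 -17 0 0.3" --pt "-142 0 -104 0 -19 0 0.3"

```text
time: 5.9
tool_pos: [495.2, -72.1, 35.8]
orientation: [-0.458, 0.539, -0.538, 0.458]
force: [-0.6, -0.2, -8.6]
gripper_width: 38.0
```

Call:
step_arm --pt "-6 0 -9 0 -1.5 0 0.3" --pt "-14 0 -20 0 -3 0 0.3" --pt "-14 0 -20 0 -3 0 0.3" --pt "-14 0 -20 0 -3 0 0.3"

```text
time: 6.3
tool_pos: [478.7, -57.4, 36.0]
orientation: [0.471, -0.528, 0.528, -0.471]
force: [-0.4, 0.1, -8.9]
gripper_width: 37.8
```

```bash
python3 - <<'E'
from h import *
s=env.read_state();print(s['tool_pos'],s['force'])
to([492,-45,36],-6.4)
snap('wrist','w2');snap('top','top2')
a=cv2.imread('pics/top2.png')[130:290,190:400];b=cv2.imread('pics/w2.png')
cv2.imwrite('pics/c2.png',np.hstack([cv2.resize(b,(400,300)),cv2.resize(a,(394,300))]))
E
```

```text
[478.66747432 -57.37037665  36.00639239] [-0.41880095  0.1303691  -8.85489994]
delta [-13.8   0.   11.8] [-0.01 -0.11  0.  ] z-angle now -6.51
```

View pics/c2.png

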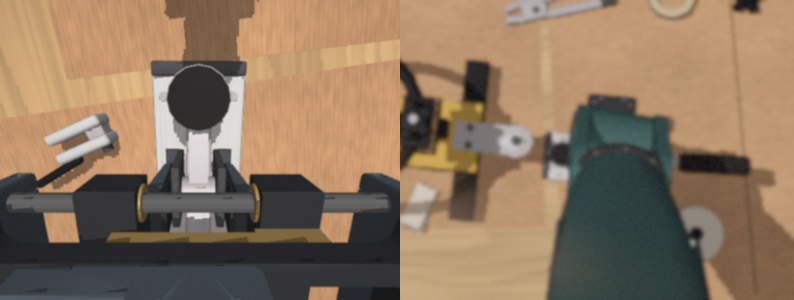

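The saddle sits at about (199,97) in the wrist half, centred on the plate axis. In the top crop the lug's bolt is at (516,142), with the jack facing it. The lug isn't in the wrist view yet.

```bash
python3 - <<'E'
from h import *
im,W=world('w2'); s=env.read_state(); M=R.from_quat(s['orientation']).as_matrix()
v,u=np.mgrid[:384,:512]
m=(np.hypot(u-255,v-124)<48)&(im.max(-1)<60)&(W[...,2]>45); q=W[m]
print('saddle wrist',len(q),q.mean(0),cv2.minEnclosingCircle(q[:,:2].astype(np.float32)))
c,_=cv2.minEnclosingCircle(q[:,:2].astype(np.float32)); p=np.array([*c,q[:,2].mean()])
print('in tool',M.T@(p-s['tool_pos']))
im,W=world('top2')
q=W[(np.hypot(W[...,0]-490,W[...,1]-10)<26)&(W[...,2]>50)&(im.max(-1)<75)];print('saddle top',len(q),q.mean(0), q.min(0),q.max(0))
# lug outline: rounded end & sides, for y 55..130
q=W[(abs(W[...,0]-508)<45)&(W[...,1]>50)&(W[...,1]<130)&(W[...,2]>80)]
for a in range(55,130,8):
    r=q[(q[:,1]>=a)&(q[:,1]<a+8)]
    if len(r):print(a,len(r),r[:,0].min().round(1),r[:,0].max().round(1),((r[:,0].min()+r[:,0].max())/2).round(1))
# bolt via Hough-like: brightest spot
g=im.mean(-1); v0,u0=int(320/1.5625),int(393/1.5625)
a=im[v0-14:v0+15,u0-16:u0+17][:,:,::-1]; cv2.imwrite('pics/bolt.png',cv2.resize(a,None,fx=14,fy=14,interpolation=cv2.INTER_CUBIC))
z=np.load('pics/top2.npz');P=z['R'].T@-z['t'];print('cam',P,z['fx'])
E
```

```text
saddle wrist 4906 [486.41672521  11.48295055  61.14561096] ((486.38330078125, 10.958702087402344), 20.09105110168457)
in tool [-69.1024028  -25.05390736  -0.78621281]
saddle top 158 [486.59865778   5.06018869 201.92828189] [464.38525366 -14.83042244  54.91779846] [509.8313671   29.30443251 408.41007629]
55 14 493.9 517.9 505.9
63 35 487.8 526.4 507.1
71 38 481.5 530.4 505.9
79 51 482.0 530.8 506.4
87 45 482.4 530.8 506.6
95 36 485.6 530.9 508.3
103 46 485.8 531.0 508.4
111 45 488.9 531.7 510.3
119 31 489.2 534.1 511.7
127 16 489.4 534.4 511.9
cam [ 379.94596242   45.3272646  1374.98486632] 430.14083470830644
```

View pics/bolt.png

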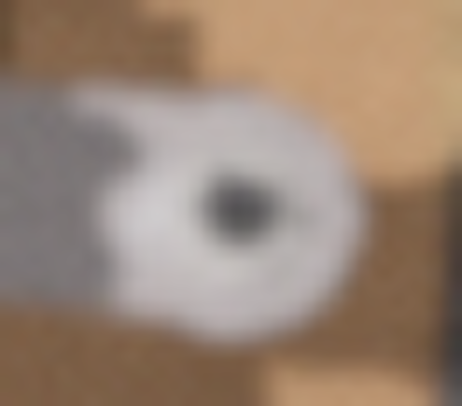

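```bash
python3 - <<'E'
from h import *
z=np.load('pics/top2.npz');K=z['R'];C=-K.T@z['t']
for u,v,h in [(251.5,204.5,99)]:
    r=K.T@np.array([(u-z['cx'])/z['fx'],(v-z['cy'])/z['fy'],1]);print(C+r*(h-C[2])/r[2])
s=env.read_state();M=R.from_quat(s['orientation']).as_matrix();print(s['tool_pos'],M[:,0])
E
```

```text
[506.97825329  81.10714813  99.        ]
[479.29670828 -57.78608779  36.09780569] [-1.14093501e-01 -9.93470013e-01  8.05912740e-05]
```

Call:
step_arm --pt "-4 1 4 0 0 0 0.3" --pt "-12 2 8 0 0 0 0.3" --pt "-22 3.5 12 0 0 0 0.3" --pt "-32 3.5 12 0 0 0 0.3" --pt "-40 3.5 12 0 0 0 0.3" --pt "-45 3.5 12 0 0 0 0.3" --pt "-45 3.5 12 0 0 0 0.3"

```text
time: 7.1
tool_pos: [495.8, -13.2, 32.4]
orientation: [-0.471, 0.527, -0.527, 0.471]
force: [-0.3, -0.4, -8.3]
gripper_width: 37.9
```

```bash
python3 - <<'E'
from h import *
s=env.read_state();print(s['tool_pos'],s['force'])
snap('wrist','w3')
E
```

```text
[495.84394326 -13.22812552  32.42464602] [-0.3261426  -0.41729937 -8.27238603]
```

View pics/w3.png

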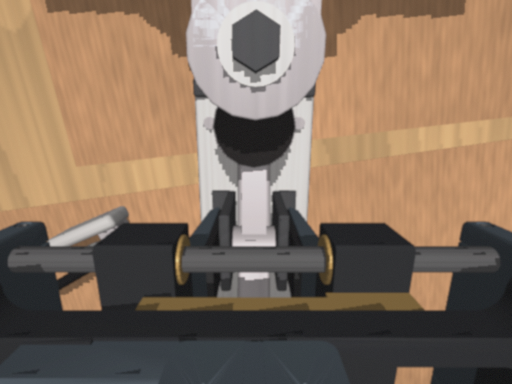

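The hex bolt head is at (255.5,40), ahead of the saddle and in line with the jack's axis.

```bash
python3 - <<'E'
from h import *
im,W=world('w3'); s=env.read_state();M=R.from_quat(s['orientation']).as_matrix()
v,u=np.mgrid[:384,:512]
q=W[(np.hypot(u-255.5,v-40)<20)];print('bolt',np.nanmean(q,0),np.nanmedian(q,0))
b=np.nanmean(q,0);print('in tool',M.T@(b-s['tool_pos']),M[:,0])
z=np.load('pics/w3.npz');K=z['R'];C=-K.T@z['t'];r=K.T@np.array([(255.5-z['cx'])/z['fx'],(40-z['cy'])/z['fy'],1]);p=C+r*(99-C[2])/r[2]
print('at z99',p,M.T@(p-s['tool_pos']))
E
```

```text
bolt [507.30564654  84.17708171  98.6621414 ] [507.31978013  84.22832252  98.66891285]
in tool [-98.45063088 -66.19857518   0.35121102] [-1.12614189e-01 -9.93638789e-01  2.75721988e-05]
at z99 [507.30454377  84.11291751  99.        ] [-98.38674133 -66.53643201   0.35734115]
```

Call:
step_arm --pt "-5 0 0.5 0 0 0 0.3" --pt "-12 0 1 0 0 0 0.3" --pt "-19 0 1 0 0 0 0.3" --pt "-25 0 1 0 0 0 0.3" --pt "-28.5 0 1 0 0 0 0.3" --pt "-28.5 0 1 0 0 0 0.3" --pt "-28.5 1.5 1 0 0 0 0.3" --pt "-28.5 2.5 1 0 0 0 0.3"

```text
time: 7.95
tool_pos: [500.1, 14.1, 29.9]
orientation: [-0.471, 0.528, -0.528, 0.471]
force: [-10.7, 1.6, 24.7]
gripper_width: 38.0
```

```bash
python3 - <<'E'
from h import *
s=env.read_state();print(s['tool_pos'],s['force'])
M=R.from_quat(s['orientation']).as_matrix();print('saddle',s['tool_pos']+M@[-69.1,0,-.8])
snap('wrist','w4')
z=np.load('pics/w4.npz');print(-z['R'].T@z['t'],z['t'])
im,W=world('w4');v,u=np.mgrid[:384,:512];print(np.nanmedian(W[80:120,215:295].reshape(-1,3),0))
E
```

```text
[500.13077933  14.08290881  29.87330506] [-10.65252249   1.63386677  24.74448841]
saddle [507.18175647  82.82688106  29.87224158]
[508.00576741  85.18132932 200.31639806] [-494.92413523   87.51104108  229.8788724 ]
[509.20908759  92.70915555  92.37917508]
```

View pics/w4.png

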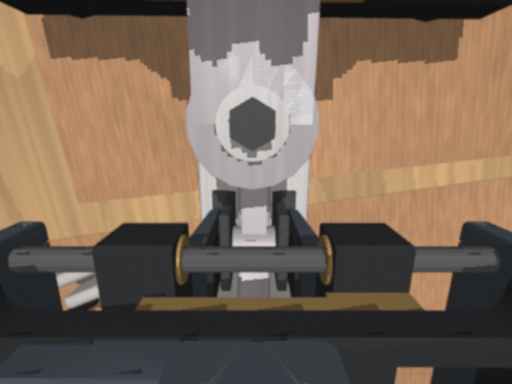

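The bolt is at (252,124), right where the saddle centre appeared before, at (255,124). The jack is on the bench.

```bash
python3 - <<'E'
from h import *
s=env.read_state();M=R.from_quat(s['orientation']).as_matrix()
im,W=world('w4');v,u=np.mgrid[:384,:512];b=np.nanmedian(W[(np.hypot(u-252,v-124)<18)],0);print('bolt',b,M.T@(b-s['tool_pos']))
E
```

```text
bolt [507.34301379  84.20611448  98.71630742] [-70.49682578 -68.78645443  -0.81892438]
```

Call:
step_arm --pt "0 -0.8 0 0 0 0 0.3" --pt "0 -1 0 0 0 0 0.55" --pt "0 -1 0 0 0 0 0.8" --pt "0 -1 0 0 0 0 1" --pt "0 -1 0 0 0 0 1" --pt "0 -1 0 0 0 0 1" --pt "0 -1 0 0 0 0 1" --pt "0 -1 0 0 0 0 1"

```text
time: 8.8
tool_pos: [500.2, 14.2, 30.9]
orientation: [0.471, -0.528, 0.528, -0.471]
force: [-0.5, 1.0, -0.8]
gripper_width: 90.0
```

```bash
python3 - <<'E'
from h import *
s=env.read_state();print(s['tool_pos'],s['force'],s['gripper_width'])
E
```

```text
[500.17877024  14.20423922  30.92870428] [-0.51864816  1.01381434 -0.84822084] 89.984301514022
```

Call:
step_arm --pt "0 -15 0 0 0 0 1" --pt "0 -45 0 0 0 0 1" --pt "0 -90 0 0 0 0 1" --pt "0 -135 0 0 0 0 0.6" --pt "0 -165 0 0 0 0 0.3" --pt "20 -170 -0.8 0 0 0 0" --pt "60 -170 -0.8 0 0 0 0" --pt "100 -170 -0.8 0 0 0 0"

```text
time: 9.6
tool_pos: [487.9, -85.9, 201.5]
orientation: [0.471, -0.527, 0.528, -0.471]
force: [0.5, -0.0, 0.0]
gripper_width: 54.3
```

Call:
step_arm --pt "35 0 0 0 0 0 0" --pt "58 0 0 0 0 0 0" --pt "58 0 0 0 0 0 0" --pt "58 0 0 0 0 0 0" --pt "58 0 0 0 0 0 0"

```text
time: 10.1
tool_pos: [481.4, -142.0, 200.9]
orientation: [-0.471, 0.528, -0.527, 0.471]
force: [-0.2, 0.4, 0.2]
gripper_width: 14.8
```

```bash
python3 - <<'E'
from h import *
s=env.read_state();print(s['tool_pos'],s['force'],s['gripper_width'])
to([481.6,-142.8,152],-6.4)
snap('scene','s5');snap('top','top5');snap('wrist','w5')
z=np.load('pics/scene0.npz')
a=cv2.imread('pics/s5.png')[130:330,170:400];b=cv2.imread('pics/w5.png')
cv2.imwrite('pics/c5.png',np.hstack([cv2.resize(a,(431,375)),cv2.resize(b,(369,375))]))
E
```

```text
[ 481.41784777 -142.03076684  200.85124147] [-0.21373818  0.44472103  0.2052161 ] 14.781237491333107
delta [ 0.8 48.9  0.3] [ 0.01 -0.09 -0.01] z-angle now -6.49
```

View pics/c5.png

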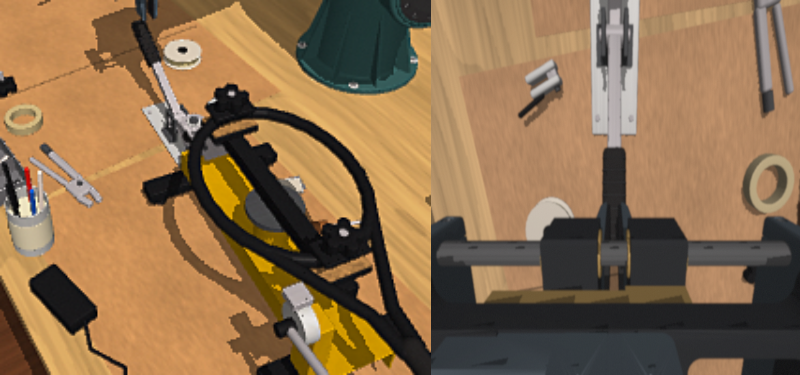

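The handle sleeve sits centred below the closing fingers, with its black sleeve at about x=614 in the right half. Next I press.

Call:
step_arm --pt "0.5 20 0 0 0 0 0" --pt "1 38 0 0 0 0 0" --pt "1 48 0 0 0 0 0" --pt "1 54 0 0 0 0 0" --pt "4 61 0 0 0 0 0" --pt "7 67 0 0 0 0 0" --pt "9 72 0 0 0 0 0" --pt "9 72 0 0 0 0 0"

```text
time: 11.05
tool_pos: [480.5, -152.0, 128.6]
orientation: [0.471, -0.528, 0.528, -0.471]
force: [-0.4, 0.1, 3.6]
gripper_width: 0.1
```

Call:
step_arm --pt "2 4 0 0 0 0 0" --pt "3 8 0 0 0 0 0" --pt "5 13 0 0 0 0 0" --pt "7 18 0 0 0 0 0" --pt "7 18 0 0 0 0 0"

```text
time: 11.55
tool_pos: [480.0, -158.8, 110.9]
orientation: [0.471, -0.527, 0.528, -0.471]
force: [-1.6, 2.7, 9.7]
gripper_width: 0.4
```

Force rose from 3.6 N to 9.7 N, so the machine is loading the saddle. I'll press on a little and check that the feet lift.

Call:
step_arm --pt "1 4 0 0 0 0 0" --pt "2 8 0 0 0 0 0" --pt "3 13 0 0 0 0 0" --pt "4 17 0 0 0 0 0" --pt "4 17 0 0 0 0 0"

```text
time: 12.05
tool_pos: [479.5, -163.3, 94.1]
orientation: [0.471, -0.527, 0.528, -0.471]
force: [-3.8, -3.1, 11.3]
gripper_width: 0.4
```

```bash
cat > lift.py <<'E'
from h import *
import sys
f=sys.argv[1]; s=env.read_state();print(s['tool_pos'],s['force'],s['time'])
snap('scene',f);snap('top',f+'t')
for a,b in (('scene0',f),('top0',f+'t')):
    i0,W0=world(a);i1,W=world(b)
    n=W0
    for nm,c,zl,zh in (('bar',lambda x,y:(abs(y-(150 if x is 0 else 0))<0),0,0),)[:0]:pass
    for nm,x0,x1,y0,y1,zl,zh in (('bar+x',590,650,130,165,30,75),('bar-x',385,440,150,190,30,75),('lug',480,535,60,130,82,130),('racket',350,700,150,260,225,320)):
        g=lambda w:w[(w[...,0]>x0)&(w[...,0]<x1)&(w[...,1]>y0)&(w[...,1]<y1)&(w[...,2]>zl)&(w[...,2]<zh)][:,2]
        p,q=g(W0),g(W)
        if len(p)>5 and len(q)>5: print(b,nm,len(p),len(q),np.median(p).round(1),np.median(q).round(1))
E
python3 lift.py s6
```

```text
[ 479.52447099 -163.2838133    94.13252808] [-3.77054464 -3.09508102 11.31698026] 12.05
s6 bar+x 115 117 39.3 48.2
s6 bar-x 51 52 39.5 48.2
s6 lug 101 117 91.8 101.7
s6 racket 397 499 241.7 245.2
s6t bar+x 204 207 40.3 49.1
s6t bar-x 206 207 40.1 49.5
s6t lug 351 355 92.0 102.5
s6t racket 658 787 240.9 246.0lift.py:8: SyntaxWarning: "is" with 'int' literal. Did you mean "=="?
  for nm,c,zl,zh in (('bar',lambda x,y:(abs(y-(150 if x is 0 else 0))<0),0,0),)[:0]:pass
```

The front feet are about 9 mm up on both sides. Now I let the handle fully up along the arc.

Call:
step_arm --pt "-2 -8 0 0 0 0 0" --pt "-4 -17 0 0 0 0 0" --pt "-7 -26 0 0 0 0 0" --pt "-11 -35 0 0 0 0 0" --pt "-15 -44 0 0 0 0 0" --pt "-20 -54 0 0 0 0 0" --pt "-20 -64 0 0 0 0 0" --pt "-20 -70 0 0 0 0 0"

```text
time: 12.95
tool_pos: [481.6, -142.7, 164.9]
orientation: [0.471, -0.527, 0.528, -0.471]
force: [-0.2, -0.1, -0.0]
gripper_width: 0.2
```

Call:
step_arm --pt "0 -5 0 0 0 0 0" --pt "0 -10 0 0 0 0 0" --pt "0 -10 0 0 0 0 0" --pt "0 -10 0 0 0 0 0" --pt "0 -10 0 0 0 0 0"

```text
time: 13.45
tool_pos: [481.2, -142.7, 173.6]
orientation: [-0.471, 0.528, -0.527, 0.471]
force: [0.2, 0.6, -0.3]
gripper_width: 0.2
```

```bash
sed -i '/lambda x,y/d' lift.py; python3 lift.py s7; python3 - <<'E'
from h import *
im,W=world('s7')
snap('wrist','w7')
a=cv2.imread('pics/w7.png');cv2.imwrite('pics/w7.png',a[:260])
s=env.read_state();M=R.from_quat(s['orientation']).as_matrix()
im,W=world('w7');v,u=np.mgrid[:384,:512]
# plate
m=(W[...,2]>3.5)&(W[...,2]<10)&(im.min(-1)>110)&(abs(W[...,0]-495)<70)&(W[...,1]<20);q=W[m][:,:2].astype(np.float32);print(len(q),cv2.minAreaRect(q))
E
```

```text
[ 481.23838045 -142.66391927  173.60116903] [ 0.17696082  0.61676673 -0.28008898] 13.45
s7 bar+x 115 121 39.3 39.2
s7 bar-x 51 55 39.5 39.1
s7 lug 101 100 91.8 90.8
s7 racket 397 403 241.7 239.8
s7t bar+x 204 202 40.3 40.4
s7t bar-x 206 206 40.1 40.2
s7t lug 351 349 92.0 92.2
s7t racket 658 658 240.9 240.4
4058 ((494.3362731933594, -33.04914855957031), (114.92292022705078, 79.8731689453125), 83.41431427001953)
```

View pics/w7.png

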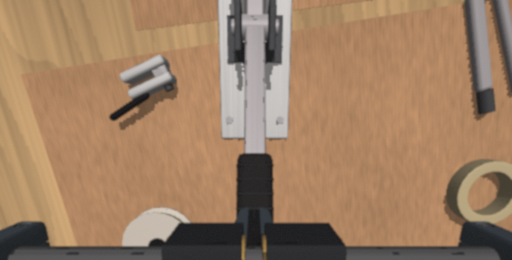

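The machine stands again at its rest heights, and the jack's plate is where I placed it (rear end matches within 1 mm). I'll do the final pump now.

Call:
step_arm --pt "0 10 0 0 0 0 0" --pt "0 20 0 0 0 0 0" --pt "1 27 0 0 0 0 0" --pt "5 36 0 0 0 0 0" --pt "8 45 0 0 0 0 0" --pt "12 54 0 0 0 0 0" --pt "15 64 0 0 0 0 0" --pt "18 73 0 0 0 0 0"

```text
time: 14.4
tool_pos: [479.4, -160.9, 100.4]
orientation: [-0.471, 0.528, -0.528, 0.471]
force: [-2.9, 4.8, 11.1]
gripper_width: 0.4
```

Call:
step_arm --pt "2 9 0 0 0 0 0" --pt "3 16 0 0 0 0 0" --pt "4 22 0 0 0 0 0" --pt "5 27 0 0 0 0 0" --pt "5 30 0 0 0 0 0" --pt "5 30 0 0 0 0 0"

```text
time: 15.0
tool_pos: [478.9, -166.4, 70.6]
orientation: [0.471, -0.527, 0.528, -0.471]
force: [-4.9, -5.4, 13.3]
gripper_width: 0.4
```

Call:
step_arm --pt "0 1 0 0 0 0 0" --pt "0 2 0 0 0 0 0" --pt "0 2.5 0 0 0 0 0" --pt "0 2.5 0 0 0 0 0"

```text
time: 15.4
tool_pos: [479.0, -166.5, 68.5]
orientation: [0.471, -0.527, 0.528, -0.471]
force: [-6.0, -7.3, 13.3]
gripper_width: 0.2
```

Call:
step_arm --pt "0 0.5 0 0 0 0 0" --pt "0 1 0 0 0 0 0" --pt "0 1 0 0 0 0 0"

```text
time: 15.7
tool_pos: [479.1, -166.6, 67.6]
orientation: [0.471, -0.527, 0.528, -0.471]
force: [-4.9, -6.9, 13.0]
gripper_width: 0.2
```

Call:
step_arm --pt "0 0.5 0 0 0 0 0" --pt "0 1 0 0 0 0 0" --pt "0 1 0 0 0 0 0"

```text
time: 16.0
tool_pos: [479.2, -166.6, 66.6]
orientation: [0.471, -0.527, 0.528, -0.471]
force: [-5.2, -6.9, 14.3]
gripper_width: 0.7
```

Call:
step_arm --pt "0 0.5 0 0 0 0 0" --pt "0 0.8 0 0 0 0 0" --pt "0 0.8 0 0 0 0 0"

```text
time: 16.3
tool_pos: [479.2, -166.7, 66.1]
orientation: [0.471, -0.527, 0.528, -0.471]
force: [-8.8, -7.1, 20.7]
gripper_width: 0.8
```

```bash
python3 lift.py s8; python3 - <<'E'
import cv2,numpy as np
a=cv2.imread('pics/s8.png')[120:280,180:400];cv2.imwrite('pics/c8.png',cv2.resize(a,(770,560)))
E
```

```text
[ 479.23360358 -166.67235284   66.07547781] [-8.83491313 -7.10459096 20.66677462] 16.3
s8 bar+x 115 122 39.3 56.7
s8 bar-x 51 56 39.5 56.4
s8 lug 101 137 91.8 111.0
s8 racket 397 518 241.7 251.9
s8t bar+x 204 200 40.3 57.6
s8t bar-x 206 213 40.1 57.6
s8t lug 351 359 92.0 112.3
s8t racket 658 773 240.9 253.8
```

View pics/c8.png

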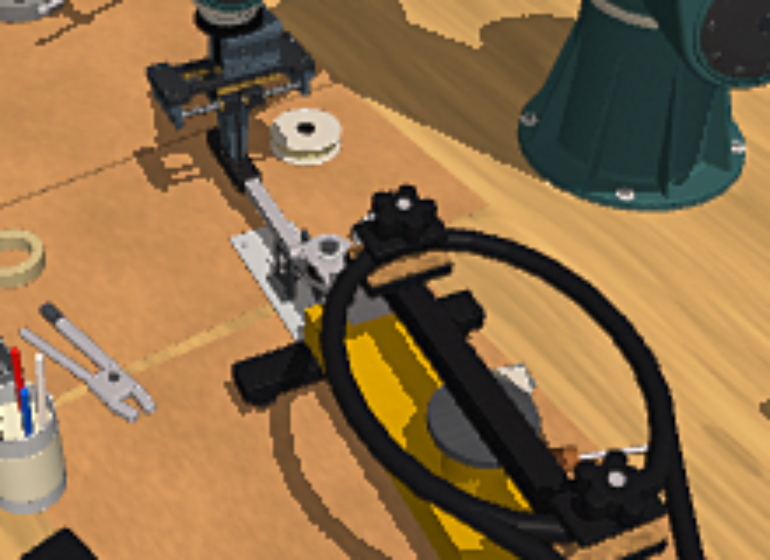

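The handle is at its stop. The grip is at z=66, force jumped to 21 N, the lug is up 20 mm and both feet about 17 mm. I'll hold briefly to confirm it's steady, then hand in.

Call:
step_arm --pt "0 0 0 0 0 0 0" --pt "0 0 0 0 0 0 0" --pt "0 0 0 0 0 0 0" --pt "0 0 0 0 0 0 0" --pt "0 0 0 0 0 0 0" --pt "0 0 0 0 0 0 0"

```text
time: 17.0
tool_pos: [479.2, -166.7, 66.1]
orientation: [0.471, -0.527, 0.528, -0.471]
force: [-6.9, -6.2, 19.8]
gripper_width: 0.4
```

```bash
python3 - <<'E'
from h import *
s=env.read_state();print(s['tool_pos'],s['force'])
if s['tool_pos'][2]<67.5 and 12<s['force'][2]<35: print(env.finish_job())
E
```

```text
[ 479.20022854 -166.65906066   66.099988  ] [-6.94964966 -6.22042874 19.7799517 ]
the job is handed in; nothing more can be done
None
```

I set the jack under the lift pad, gave the trial pump, then pumped to the stop and handed the job in at about 17 s while still holding the handle down.

- **Placing:** the wrist camera put the saddle within about 1.5 mm of the bolt along the lug and under 1 mm across it. The top camera gave a bolt position about 3 mm different along the lug; I placed the saddle between the two readings.
- **Trial pump:** both ends of the front bar rose about 9 mm, then returned to their rest heights when I let the handle right up. The jack had not shifted, as the rear end of its plate was still within 1 mm of where I put it.
- **Final pump:** the grip point came down to 66 mm and the press force rose from about 13 N to 20 N, so the handle is at its stop. The lug was up about 20 mm and both feet about 17 mm. It stayed steady through a 0.6 s hold.

There was a sideways force of up to about 9 N on the fingers at the stop, but nothing slipped. The arm did not touch the machine or any of the loose items as far as the forces and pictures showed. I did not measure the loose items' positions again at the end.

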